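# Set up the dip station on the serving board

## Task

Set up the dip station on the wooden serving board: lift the metal carrier plate by its handle straight up off its two pins, keeping it level, and lay it flat inside the rectangle marked on the board. Then stand the squeeze bottle upright in the plate's ring on the left of the handle, the salt shaker upright in the ring on its right (left and right as seen by the robot, looking out from its base), and the small steel dip cup upright in the ring marked on the board itself, in front of the plate. Knock nothing over, and leave the tongs, the jar and the falafel pan alone.

Things in the scene. Friction and masses are not known exactly. Their poses are not given: they have to be found in the camera images.
- board: Fixed wooden board, 240 (x) x 270 (y) x 18 mm thick. Origin: centre of underside, on the counter; z up, +x away from the robot, +y to the robot's left (yaw up to 0.25 rad). Dark marks on its top: a rectangle 106 (x) x 226 (y) mm centred at x +45, y 0 mm for the plate, and a circle 68 mm across centred at x -65, y 0 mm (the robot's side) for the cup.
- stand: Fixed black plastic stand, 120 (x) x 250 (y) x 20 mm high, with two upright steel pins 9 mm across at x 0, y +98 and -98 mm, rising 28 mm from its top (tips 48 mm above the counter). Origin: centre of underside; z up, yaw up to 0.25 rad. Board and stand may change sides.
- plate: Loose aluminium plate 100 (x) x 220 (y) x 6 mm, 0.35 kg, 12 mm holes at y +-98 mm, at the start flat on the stand over the pins. Origin: centre of underside; z up. Handle: black bar along x over the centre, 76 mm long, 12 wide, 12 high, its middle 45 mm above the origin, 33 mm gap below, posts at x +-32 mm; pinch it along y. Rings 58 mm across drawn on top at y +-60 mm. Same after a half turn.
- bottle: Loose white plastic squeeze bottle, upright, rigid: round body 50 mm in diameter up to 88 mm, then a cap and a pointed nozzle, 122 mm high in all, about 0.2 kg. Origin: centre of its underside; z up.
- shaker: Loose salt shaker, upright: clear tapered body 42 mm in diameter at the foot, 38 mm at 52 mm height, steel cap 40 mm in diameter from 52 to 64 mm, then domed; 74 mm high, about 0.12 kg. Origin: centre of its underside; z up.
- cup: Loose empty stainless steel dip cup, upright, open at the top: 60 mm in diameter at the rim, slightly narrower below, 45 mm high, 3 mm wall, about 0.09 kg. Origin: centre of its underside; z up.
- tongs: Bystander: steel serving tongs lying on the counter along y, about 250 x 60 x 12 mm. Origin near their middle, on the underside.
- jar: Bystander: closed amber glass jar, 72 mm in diameter, 100 mm high, upright. Origin: centre of its underside.
- pan: Bystander: fixed steel pan of falafel, 140 (x) x 160 (y) x 65 mm high with a narrow flange, beyond the work. Origin: centre of its underside.
Mind the look-alikes: they are no part of the job. What is shaped like the bottle but red is not meant.

How it is judged:
By the outcome, as a careful person would: the job done as asked, in the order asked, and still so for the second after the job is handed in, with the robot touching nothing.
It also fails if it takes over 120 s, if anything falls off the work surface, if the arm or the gripper's body presses on something with over 40 N, if the wrist force passes 120 N, or if a joint passes its speed limit or range.

## Robot

A 6-joint arm with a two-finger parallel gripper is mounted at the origin on the work surface. World frame = base frame: x ahead of the robot, y to its left, z up, the work surface at z = 0. Lengths are in m, angles in degrees, forces in N, time in s.
With the tool pointing down it reaches from about 0.325 to 0.9 m from the base axis. Payload 6.1 kg.
Tool frame: the origin (TCP) lies midway between the tips of the shut fingers; the grasp point (between the pads) lies 19 mm behind it (r.hold_point_z is the z of the grasp point in the tool frame, in m); z points along the fingers, y is the line along which they close (so a half turn about z gives the same grasp; the last joint's range is limited). The gripper opens to 85 mm and grips with 20 to 120 N. Pads are 22 mm wide; open, the fingers measure 114 mm over their backs; the gripper's body (76 mm by 85 mm) begins 54 mm behind the grasp point. The pads swing forward as they close: fully open they stand 13 mm farther back than shut.
Start: joints at [-82.34, 12.628, 87.462, -0, 79.91, -7.225], TCP at [0.161, -0.604, 0.231] pointing down, gripper open.
Joint ranges: [-170.65, 170.65], [-52.31, 119.04], [5.05, 147.46], [-71.25, 251.25], [11.57, 151.72], [-153.62, 153.62]. Speed limits (degrees/s): [147.25, 147.25, 172.46, 180, 180, 180].

## Interface

Orientations are given as a 3x3 rotation matrix whose columns are the frame's x, y, z axes.
In Python, from bench import r gives the robot as it stands.
- The arm moves only by the tool jog_arm, never from a script. Its argument "moves" is one flat list of numbers, 7 for each row, row after row: the shift along the tool's x, y, z in m, then the turn, a rotation vector about the tool's x, y, z in rad, then the closure, from -1 (fully open) to 1 (shut). A call has 1 to 10 rows; each row is the pose to reach, as a shift and turn from the pose commanded when the call began, along the tool's axes at that moment; what a row does not reach only later rows make up. A row lasts 1/8 s, in which the tool goes at most 62.5 mm and 10.7 degrees, less where a joint would pass 70% of its speed; a pose out of reach is approached as far as the arm can. A call with a gripper value outside its range is refused whole. The fingers move at their own pace and stop on an object; "grip_force" is the grip in N (left out, the last holds). Time passes only in rows, so rows that repeat a pose let the fingers close. It gives the time, the measured TCP pose, the force, the opening and the grip force at its end, in the units of the state.
- r.state(): the state, without advancing time (a new reading comes with each control period).
- r.snapshot(name): name is "scene" or "top" or "wrist"; returns the picture (384x512x3 uint8, red, green, blue); there is no depth.
- r.get_calibration(name): a dict with "fx", "fy", "cx", "cy" (pixels), "camera_from_world" (4x4, takes a point from world to camera coordinates). Camera axes: x right, y down, z forward; pixel columns grow to the right and rows downward; lengths in m; the calibration is good to about 2 mm. A picture is of the moment at which its call begins: read the wrist's pose just before it. get_calibration takes no time and is no camera call; for the wrist camera it gives the pose at the moment of the call.
- r.close_job(): hands the job in; it is judged then, once.
The state is a dict: "time": time; "joint_positions": joint angles; "qd": joint speeds; "tau": joint torques, N m; "ee_pos": TCP position; "tool_rot": TCP orientation; "ft_force": force on the tool from outside, world axes, zero at the start; "ft_torque": the same for the moment, N m; "gripper_width": finger opening in m; "grip_force": force on a finger pad.
Only numpy, scipy, OpenCV 4.12 (cv2) and the standard library are available. Lean on these libraries where they do the work, as an engineer would, in place of code of your own. Each camera call takes 0.05 s, during which the arm holds its last target. There are 200 camera calls.

## Working session

There is one attempt and no reset: what is moved stays moved. The work goes in short steps, Python scripts to look and compute and a tool call to move; the robot and the scene stay as the last step left them, time stands still between calls to the robot, and variables do not carry over. Pictures are saved under pics/ and viewed, at most 14 in all, crops included, and the job is handed in when it is done.

Besides the shell and the picture viewer there is one more tool, called after "Emit:" as name(argument=value, ...) on one line, values as JSON. jog_arm: Moves the arm, as the interface text tells. Its arguments: {"type":"object","properties":{"moves":{"type":"array"},"grip_force":{"type":"number"}},"required":["moves"]}

```bash
ls; mkdir -p pics
python3 - <<'E'
from bench import r
import cv2,numpy as np
for n in("scene","top"):
    im=r.snapshot(n); cv2.imwrite(f"pics/{n}0.png",im[:,:,::-1])
    c=r.get_calibration(n);print(n,c["fx"],c["cx"],c["cy"],np.round(c["camera_from_world"],3).tolist())
s=r.state();print(s["time"],s["ee_pos"],np.round(s["tool_rot"],3).tolist(),r.hold_point_z)
E
```

```text
pics
scene 374.5125726578235 254.38480877875006 195.16689264398747 [[0.576, 0.818, -0.014, -0.366], [0.586, -0.424, -0.691, -0.308], [-0.571, 0.389, -0.723, 1.137], [0.0, 0.0, 0.0, 1.0]]
top 363.498484995589 253.5976196954907 189.90677409044804 [[-0.028, -1.0, 0.009, 0.02], [-0.984, 0.026, -0.176, 0.643], [0.175, -0.014, -0.984, 0.708], [0.0, 0.0, 0.0, 1.0]]
0.1 [ 0.16047702 -0.6034906   0.23031337] [[0.966, 0.257, -0.0], [0.257, -0.966, 0.002], [0.0, -0.002, -1.0]] -0.0187
```

View pics/scene0.png

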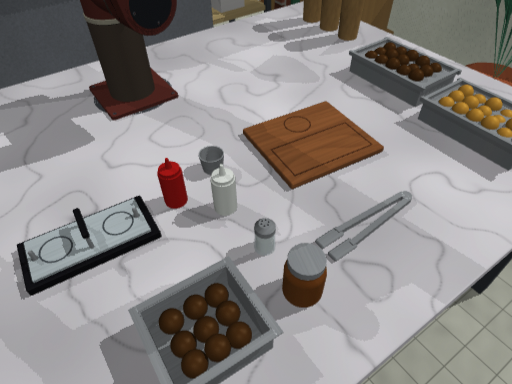

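View pics/top0.png

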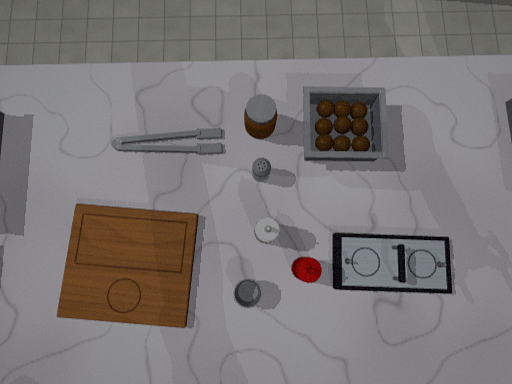

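The scene view shows the board on the robot's left and the stand with the plate on its right. In the top view the board is at cols 60–198, rows 205–326, and the plate at 341–452 / 233–293 with its handle at about (401,263). The white bottle is at about (267,230), the shaker (262,168), the cup (248,293), the red bottle (307,269), the jar (261,117), the tongs (115–222,140) and the falafel pan (344,124).

```bash
cat > h.py <<'E'
import numpy as np,cv2
from bench import r
def ray(n,px,z,c=None):
    c=c or r.get_calibration(n);T=np.array(c["camera_from_world"]);R,t=T[:3,:3],T[:3,3]
    px=np.atleast_2d(px).astype(float)
    d=np.c_[(px[:,0]-c["cx"])/c["fx"],(px[:,1]-c["cy"])/c["fy"],np.ones(len(px))]@R
    o=-R.T@t
    return o+d*((z-o[2])/d[:,2])[:,None]
def proj(n,P,c=None):
    c=c or r.get_calibration(n);T=np.array(c["camera_from_world"]);p=np.atleast_2d(P)@T[:3,:3].T+T[:3,3]
    return np.c_[c["fx"]*p[:,0]/p[:,2]+c["cx"],c["fy"]*p[:,1]/p[:,2]+c["cy"]]
def big(mask,k=1):
    cs,_=cv2.findContours(mask.astype(np.uint8),cv2.RETR_EXTERNAL,cv2.CHAIN_APPROX_NONE)
    return sorted(cs,key=cv2.contourArea)[::-1][:k]
def rect(n,cnt,z):
    w=ray(n,cnt[:,0],z)[:,:2]
    (c,s,a)=cv2.minAreaRect((w*1000).astype(np.float32))
    return np.round(c,1),np.round(s,1),round(a,2)
E
python3 - <<'E'
from h import *
im=cv2.imread("pics/top0.png");hsv=cv2.cvtColor(im,cv2.COLOR_BGR2HSV).astype(int)
H,S,V=hsv[...,0],hsv[...,1],hsv[...,2]
m=(S>90)&(H<25)&(V>50); m[:,:50]=0;m[:195]=0;m[:,210:]=0
print("board",rect("top",big(m)[0],.018))
m=V<60; m[:,:325]=0;m[:220]=0;m[310:]=0;m[:,460:]=0
print("stand",rect("top",big(m)[0],.020))
m2=V>=60; f=np.zeros_like(V,dtype=np.uint8);cv2.drawContours(f,big(m),-1,1,-1)
p=big((m2&(f>0)),1)[0];print("plate part",rect("top",p,.026), cv2.boundingRect(p))
m3=(V<60);m3[:,:390]=0;m3[:,412:]=0;m3[:241]=0;m3[285:]=0
h=big(m3)[0];print("handle",cv2.boundingRect(h),rect("top",h,.051))
crops=[im[210:310,325:460],im[150:310,230:330]]
for i,c in enumerate(crops): crops[i]=cv2.resize(c,None,fx=5 if i==0 else 3.5,fy=5 if i==0 else 3.5,interpolation=cv2.INTER_CUBIC)
cv2.imwrite("pics/c1.png",crops[0])
c=cv2.imread("pics/top0.png")[150:310,230:330];cv2.imwrite("pics/c2.png",cv2.resize(c,None,fx=3.7,fy=3.7))
E
```

```text
board (array([497.9, 271.6]), array([269.9, 237. ]), 83.65)
stand (array([ 485. , -287.9]), array([253.2, 118.5]), 86.3)
plate part (array([ 484.9, -290.8]), array([223.3, 102.2]), 86.36) (341, 237, 106, 53)
handle (397, 245, 9, 38) (array([ 483.5, -296.2]), array([14.5, 74.7]), 86.17)
```

View pics/c1.png

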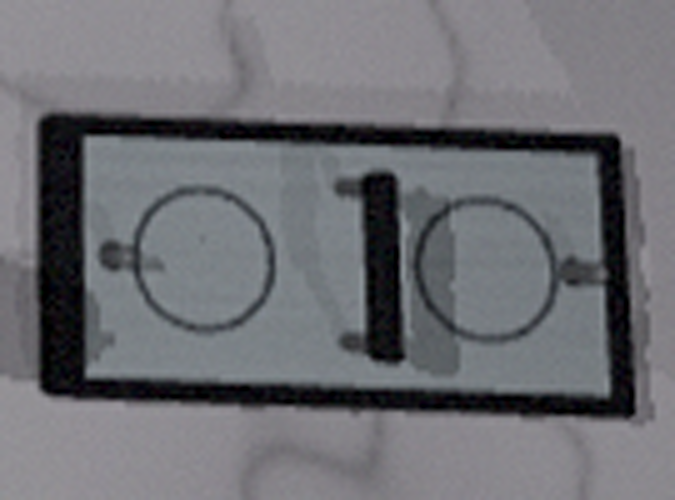

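View pics/c2.png

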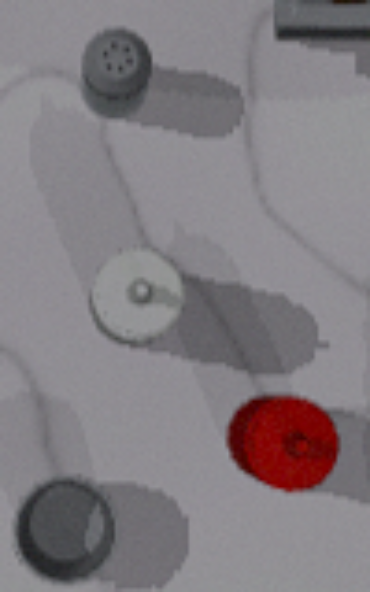

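c1 shows the plate flat on the stand, with the handle bar slightly right of the plate's middle in the image because it sits higher. c2 gives the shaker's dome at about (262,166.5), the white bottle's nozzle at (268,228.5) and the cup's rim centre at (248,293), in top-image pixels.

Run:
```python
from h import *
im=cv2.imread("pics/top0.png");V=im.max(2).astype(int)
print("handle@.071",rect("top",big(((V<60)&(np.indices(V.shape)[1]>390)&(np.indices(V.shape)[1]<412)&(np.indices(V.shape)[0]>241)&(np.indices(V.shape)[0]<287)))[0],.071))
for n,p,z in(("nozzle",(268.1,228.6),.122),("bodytop",(267,229.7),.088),("shaker",(261.9,166.5),.07),("cup",(247.8,293),.045),("red",(311,270),.122),("jar",(261,108),.1)):
    print(n,np.round(ray("top",p,z)[0]*1000,0))
# ring on board: dark line pixels near predicted
th=np.radians(-6.35);R=np.array([[np.cos(th),-np.sin(th)],[np.sin(th),np.cos(th)]])
c=np.array([.4979,.2716])
ring=c+R@[-.065,0];print("ring pred",ring,proj("top",[*ring,.018]))
b=cv2.resize(im[195:335,50:205],None,fx=5,fy=5,interpolation=cv2.INTER_CUBIC)
# overlay predicted marks
q=lambda P:((proj("top",np.c_[(c+np.array(P)@R.T),np.full(len(P),.018)])-[50,195]+.5)*5-.5).round().astype(int)
for P in([[-.008,-.113],[-.008,.113],[.098,.113],[.098,-.113]],[[-.12,-.135],[-.12,.135],[.12,.135],[.12,-.135]],[[-.065+.034*np.cos(a),.034*np.sin(a)] for a in np.linspace(0,6.28,40)]):
    cv2.polylines(b,[q(P)],True,(0,255,0),1)
cv2.imwrite("pics/b.png",b)
sc=cv2.imread("pics/scene0.png")
for n,p,z in(("bot",(268.1,228.6),.122),("sh",(261.9,166.5),.07),("cup",(247.8,293),.045)):
    print(n,proj("scene",ray("top",p,z)).round(1))
```

```text
handle@.071 (array([ 484.2, -288.1]), array([14.1, 72.7]), 86.17)
nozzle [557. -22. 122.]
bodytop [557. -22.  88.]
shaker [690. -16.  70.]
cup [433.  20.  45.]
red [478. -99. 122.]
jar [807. -17. 100.]
ring pred [0.43329879 0.27878911] [[124.47335637 295.14539569]]
bot [[220.4 165.8]]
sh [[263.5 225.1]]
cup [[210.4 154.5]]
```

View pics/b.png

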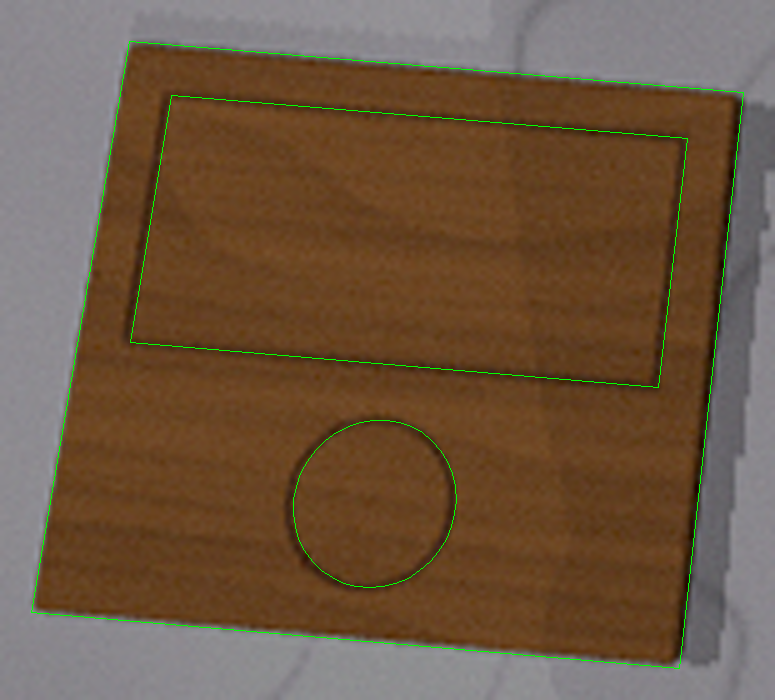

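The predicted outline, rectangle and circle overlay the board's drawn marks to within 1–1.5 mm, so the board pose holds. Next I'll move above the handle.

```bash
cat >> h.py <<'E'
def plan(x,y,z,yaw):
    s=r.state();R=np.array(s["tool_rot"]);p=np.array(s["ee_pos"])
    a=np.radians(yaw);G=np.array([[np.cos(a),np.sin(a),0],[np.sin(a),-np.cos(a),0],[0,0,-1]])
    w=cv2.Rodrigues(R.T@G)[0].ravel()
    print("t",s["time"],"pos",p.round(4),"yaw",np.degrees(np.arctan2(R[1,0],R[0,0])).round(2),"F",np.round(s["ft_force"],1),"w",round(s["gripper_width"],4))
    print("shift",(R.T@(np.array([x,y,z])-p)).round(4),"turn",w.round(4))
E
python3 -c "
from h import *
plan(.484,-.289,.17,-3.7)"
```

```text
t 0.1 pos [ 0.1605 -0.6035  0.2303] yaw 14.88 F [0.4 0.6 0.2] w 0.0852
shift [ 0.3934 -0.2207  0.0608] turn [-1.700e-03  1.000e-04  3.244e-01]
```

Emit:
jog_arm(moves=[0.05,-0.028,0.008,0,0,0.041,-1,0.1,-0.056,0.016,0,0,0.082,-1,0.15,-0.084,0.024,0,0,0.123,-1,0.2,-0.112,0.032,0,0,0.164,-1,0.25,-0.14,0.04,0,0,0.205,-1,0.3,-0.168,0.048,0,0,0.247,-1,0.35,-0.196,0.055,-0.001,0,0.289,-1,0.393,-0.221,0.061,-0.002,0,0.324,-1,0.393,-0.221,0.061,-0.002,0,0.324,-1,0.393,-0.221,0.061,-0.002,0,0.324,-1])

```text
time: 1.35
ee_pos: [0.4832, -0.2894, 0.1699]
tool_rot: [[0.998, -0.063, -0.001], [-0.063, -0.998, -0.002], [-0.001, 0.002, -1.0]]
ft_force: [-0.4, -0.6, 0.5]
gripper_width: 0.0855
grip_force: 0.0
```

```bash
python3 -c "
from h import *
plan(.484,-.289,.12,-3.7)
c=r.get_calibration('wrist');im=r.snapshot('wrist');cv2.imwrite('pics/w1.png',im[:,:,::-1])
print(proj('wrist',[[.4845,-.2895,.071]],c))"
```

```text
t 1.35 pos [ 0.4832 -0.2894  0.1699] yaw -3.61 F [-0.4 -0.6  0.5] w 0.0855
shift [ 0.0008 -0.0006  0.0499] turn [0.0019 0.0006 0.0015]
[[260.19905876 192.53999008]]
```

View pics/w1.png

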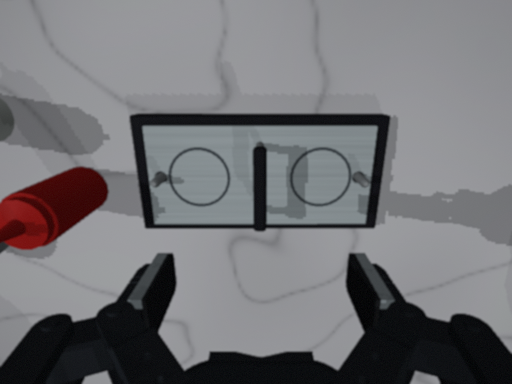

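The wrist view shows the handle bar at cols 254–267, rows 147–230, on the predicted centre (260,192). I'll measure the handle and plate once from here.

Run:
```python
from h import *
im=cv2.imread('pics/w1.png');V=im.max(2).astype(int);c=r.get_calibration('wrist')
W=lambda px,z:ray('wrist',px,z,c)[:,:2]*1000
for row in(160,175,190,205,218):
    k=np.where(V[row,245:280]<50)[0]+245
    print(row,k.min(),k.max(),W([[k.min()-.5,row],[k.max()+.5,row]],.071).round(1).tolist())
m=np.zeros_like(V);m[110:232,128:395]=V[110:232,128:395]>=75
f=np.zeros(V.shape,np.uint8);
d=np.zeros_like(V);d[105:232,125:395]=V[105:232,125:395]<75
ct=big(d)[0];cv2.drawContours(f,[ct],-1,1,-1)
for q in big(m.astype(bool)&(f>0),2):
    print(cv2.contourArea(q),cv2.boundingRect(q)); print(rect('wrist',q,.026))
hh=cv2.approxPolyDP(ct,4,True)[:,0];print(hh.tolist());
```

```text
160 254 265 [[512.7, -286.4], [512.0, -296.2]]
175 254 265 [[500.0, -285.5], [499.3, -295.5]]
190 254 265 [[486.8, -284.6], [486.2, -294.7]]
205 254 265 [[473.3, -283.6], [472.6, -293.9]]
218 254 265 [[461.1, -282.8], [460.4, -293.2]]
20942.5 (142, 125, 236, 100)
(array([ 484.5, -289.6]), array([221. , 101.6]), 86.36)
[[130, 116], [146, 227], [374, 226], [386, 115]]
```

Emit:
jog_arm(moves=[0.001,0,0.02,0.002,0.001,0.001,-1,0.001,0,0.045,0.002,0.001,0.001,-1,0.001,0,0.07,0.002,0.001,0.001,-1,0.001,0,0.095,0.002,0.001,0.001,-1,0.001,0,0.115,0.002,0.001,0.001,-1,0.001,0,0.123,0.002,0.001,0.001,0,0.001,0,0.123,0.002,0.001,0.001,0.5,0.001,0,0.123,0.002,0.001,0.001,0.6,0.001,0,0.123,0.002,0.001,0.001,0.65,0.001,0,0.123,0.002,0.001,0.001,0.65], grip_force=40)

```text
time: 2.65
ee_pos: [0.485, -0.29, 0.048]
tool_rot: [[0.998, -0.065, 0.002], [-0.065, -0.998, -0.001], [0.002, 0.001, -1.0]]
ft_force: [-0.4, 0.6, 0.3]
gripper_width: 0.0147
grip_force: 0.0
```

Emit:
jog_arm(moves=[0,0,0,0,0,0,0.75,0,0,0,0,0,0,1,0,0,0,0,0,0,1,0,0,0,0,0,0,1,0,0,0,0,0,0,1])

```text
time: 3.28
ee_pos: [0.485, -0.2899, 0.048]
tool_rot: [[0.998, -0.065, 0.002], [-0.065, -0.998, -0.0], [0.002, 0.0, -1.0]]
ft_force: [-0.3, 1.4, 5.1]
gripper_width: 0.0111
grip_force: 39.9
```

```bash
python3 -c "
from h import *
plan(.4845,-.2895,.12,-3.7);s=r.state();print(s['grip_force'],s['ft_torque'])"
```

```text
t 3.275 pos [ 0.485  -0.2899  0.048 ] yaw -3.73 F [-0.3  1.4  5.1] w 0.0111
shift [-0.0004 -0.0003 -0.072 ] turn [ 0.0002 -0.0021 -0.0005]
39.90617215633392 [0.35748042 0.06956152 0.02793311]
```

Emit:
jog_arm(moves=[0,0,-0.003,0,0,0,1,0,0,-0.008,0,0,0,1,0,0,-0.014,0,0,0,1,0,0,-0.02,0,0,0,1,0,0,-0.026,0,0,0,1,0,0,-0.032,0,0,0,1,0,0,-0.038,0,0,0,1,0,0,-0.044,0,0,0,1,0,0,-0.05,0,0,0,1,0,0,-0.05,0,0,0,1], grip_force=60)

```text
time: 4.53
ee_pos: [0.485, -0.2901, 0.098]
tool_rot: [[0.998, -0.065, 0.002], [-0.065, -0.998, -0.001], [0.002, 0.001, -1.0]]
ft_force: [-0.5, 0.0, -2.8]
gripper_width: 0.0109
grip_force: 58.5
```

```bash
python3 -c "
from h import *
plan(.4845,-.2895,.21,-3.7);s=r.state();print(s['grip_force'],s['ft_torque'])
c=r.get_calibration('wrist');im=r.snapshot('wrist');a=r.snapshot('scene');cv2.imwrite('pics/w2.png',np.vstack([im,a])[:,:,::-1][::1])
"
```

```text
t 4.525 pos [ 0.485  -0.2901  0.098 ] yaw -3.73 F [-0.5  0.  -2.8] w 0.0109
shift [-0.0002 -0.0005 -0.112 ] turn [ 0.0007 -0.0024 -0.0006]
58.45519959926605 [-0.00425388  0.04004259  0.03273863]
```

Emit:
jog_arm(moves=[0,0,-0.015,0,-0.002,0,1,0,0,-0.04,0,-0.002,0,1,0,0,-0.065,0,-0.002,0,1,0,0,-0.09,0,-0.002,0,1,0,0,-0.107,0,-0.002,0,1,0,0,-0.112,0,-0.002,0,1,0,0,-0.112,0,-0.002,0,1])

```text
time: 5.5
ee_pos: [0.4843, -0.2897, 0.2091]
tool_rot: [[0.998, -0.065, -0.001], [-0.065, -0.998, 0.0], [-0.001, -0.0, -1.0]]
ft_force: [-0.1, -0.2, -3.3]
gripper_width: 0.0107
grip_force: 58.7
```

Run:
```python
from h import *
plan(.5426,.2675,.21,-6.35)
im=cv2.imread("pics/top0.png").astype(float).sum(2).astype(np.float32)
th=np.radians(-6.35);R=np.array([[np.cos(th),-np.sin(th)],[np.sin(th),np.cos(th)]]);c=np.array([.4979,.2716])
def prof(pts,nrm,lab):
    offs=np.arange(-.006,.0061,.0005);P=[]
    for o in offs:
        w=c+(pts+o*nrm)@R.T
        uv=proj("top",np.c_[w,np.full(len(w),.018)]).astype(np.float32)
        P.append(cv2.remap(im,uv[None,:,0],uv[None,:,1],cv2.INTER_LINEAR).mean())
    P=np.array(P);d=np.clip(np.median(P)-P,0,None)
    print(lab,"offset mm",round((d*offs).sum()/d.sum()*1000,2), round(d.max(),1))
t=np.linspace(-.1,.1,80)[:,None];u=np.linspace(0.002,.088,60)[:,None]
ex,ey=np.array([[1.,0]]),np.array([[0,1.]])
prof(t*ey-.008*ex,ex,"near x");prof(t*ey+.098*ex,ex,"far x")
prof(u*ex-.113*ey,ey,"y-");prof(u*ex+.113*ey,ey,"y+")
for a,l in((0,"-"),(1,"all")):
    pass
for k,(l) in enumerate(("cx+","cy+","cx-","cy-")):
    a=np.linspace(-.5,.5,40)+k*np.pi/2
    n=np.c_[np.cos(a),np.sin(a)];prof(n*.034-.065*ex,n,l)
th0=np.linspace(-.1,0,40)[:,None];th1=np.linspace(0,.1,40)[:,None]
prof(th0*ey-.008*ex,ex,"near x y-");prof(th1*ey-.008*ex,ex,"near x y+")
```

```text
t 5.5 pos [ 0.4843 -0.2897  0.2091] yaw -3.74 F [-0.1 -0.2 -3.3] w 0.0107
shift [ 0.0219 -0.5599 -0.0008] turn [-0.0001  0.0009  0.0455]
near x offset mm -0.01 41.7
far x offset mm 0.03 45.5
y- offset mm 1.66 63.4
y+ offset mm 1.92 67.4
cx+ offset mm -0.47 47.1
cy+ offset mm 1.78 66.4
cx- offset mm -0.07 50.1
cy- offset mm -1.7 73.0
near x y- offset mm -0.02 45.4
near x y+ offset mm 0.0 38.0
```

Emit:
jog_arm(moves=[0.001,-0.025,0,0,0,0.002,1,0.003,-0.075,0,0,0,0.006,1,0.005,-0.13,0,0,0,0.01,1,0.007,-0.185,0,0,0,0.015,1,0.009,-0.24,0,0,0,0.02,1,0.011,-0.295,0,0,0,0.025,1,0.014,-0.35,0,0,0,0.03,1,0.016,-0.405,0,0,0,0.035,1,0.018,-0.46,0,0,0,0.04,1,0.02,-0.505,0,0,0,0.0455,1])

```text
time: 6.75
ee_pos: [0.5363, 0.2149, 0.2077]
tool_rot: [[0.994, -0.11, -0.003], [-0.11, -0.994, -0.0], [-0.003, 0.001, -1.0]]
ft_force: [0.4, -0.0, -3.9]
gripper_width: 0.0107
grip_force: 58.9
```

```bash
python3 -c "
from h import *
plan(.543,.268,.07,-6.35)
"
```

```text
t 6.75 pos [0.5363 0.2149 0.2077] yaw -6.3 F [ 0.4 -0.  -3.9] w 0.0107
shift [ 0.0012 -0.0536  0.1377] turn [0.0007 0.003  0.0009]
```

Emit:
jog_arm(moves=[0,-0.02,0.01,0.001,0.003,0.001,1,0.001,-0.045,0.03,0.001,0.003,0.001,1,0.001,-0.054,0.055,0.001,0.003,0.001,1,0.001,-0.054,0.08,0.001,0.003,0.001,1,0.001,-0.054,0.105,0.001,0.003,0.001,1,0.001,-0.054,0.128,0.001,0.003,0.001,1,0.001,-0.054,0.142,0.001,0.003,0.001,1,0.001,-0.054,0.147,0.001,0.003,0.001,1,0.001,-0.054,0.147,0.001,0.003,0.001,1,0.001,-0.054,0.147,0.001,0.003,0.001,1])

```text
time: 8.0
ee_pos: [0.545, 0.2666, 0.0634]
tool_rot: [[0.994, -0.111, 0.004], [-0.111, -0.994, 0.001], [0.004, -0.002, -1.0]]
ft_force: [-0.1, 0.8, -2.4]
gripper_width: 0.0108
grip_force: 58.9
```

```bash
python3 -c "
from h import *
plan(.543,.268,.046,-6.35)
c=r.get_calibration('wrist');w=r.snapshot('wrist')[:,:,::-1];a=r.snapshot('top')[:,:,::-1];cv2.imwrite('pics/w3.png',w);cv2.imwrite('pics/t3.png',a)
cv2.imwrite('pics/v3.png',np.hstack([cv2.resize(a[195:335,50:205],(554,500)),cv2.resize(w,(512,384))[:, :].copy() if 0 else np.zeros((500,2,3),np.uint8)]))
np.save('w3.npy',c['camera_from_world'])
"
```

```text
t 8.0 pos [0.545  0.2666 0.0634] yaw -6.4 F [-0.1  0.8 -2.4] w 0.0108
shift [-0.0022 -0.0011  0.0174] turn [-0.0018 -0.0041 -0.0009]
```

View pics/w3.png

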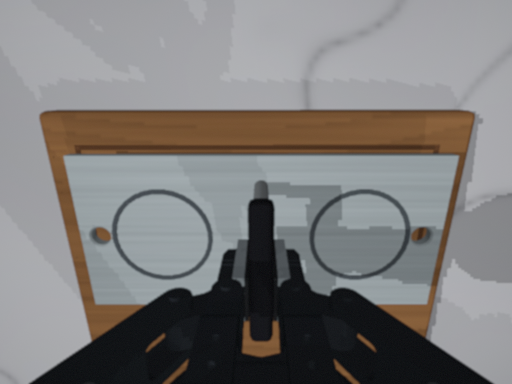

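View pics/v3.png

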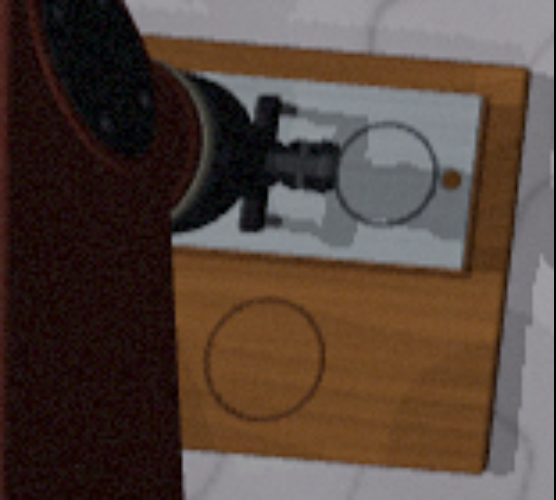

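The wrist view shows the level plate over the board. Its corners are at about (65,155), (458,155), (428,304), (97,304), and the rectangle's far line at row ~149 spans cols 78–437. The crop from the top camera shows the plate's right end inside the board edge. I'll compare plate and rectangle in the wrist frame.

Run:
```python
from h import *
im=cv2.imread('pics/w3.png');hsv=cv2.cvtColor(im,cv2.COLOR_BGR2HSV).astype(int);H,S,V=[hsv[...,i] for i in range(3)]
c=r.get_calibration('wrist');T=np.load('w3.npy');c=dict(c);c['camera_from_world']=T
W=lambda px,z:ray('wrist',px,z,c)[:,:2]
th=np.radians(-6.4);R=np.array([[np.cos(th),-np.sin(th)],[np.sin(th),np.cos(th)]])
L=lambda px,z:(W(px,z)-[.5428,.2683])@R*1000   # in target-rect frame
# plate edges: rows scan for brown->grey
br=(S>90)
rows=[180,200,220,260,280,295]
e=[]
for y in rows:
    k=np.where(~br[y,60:470]&True)[0]+60
    xs=np.where(br[y])[0]; l=[x for x in xs if x<120]; rr=[x for x in xs if x>400]
    g=lambda x:x
    # last brown left contiguous, first brown right contiguous (avoid holes)
    row=br[y]; x=[i for i in range(40,140) if row[i]][0]
    while row[x]: x+=1
    q=[i for i in range(480,380,-1) if row[i]][0]
    while row[q]: q-=1
    e.append((x-.5,q+.5))
e=np.array(e)
print("y+ edge",L(np.c_[e[:,0],rows],.0414).round(1).tolist())
print("y- edge",L(np.c_[e[:,1],rows],.0414).round(1).tolist())
for col in(90,150,200,330,380,430):
    y=140
    while br[y,col]: y+=1
    n=300
    while not br[n,col] and n<330: n+=1
    print(col,"far",L([[col,y-.5]],.0414).round(1).tolist(),"near",n,L([[col,n-.5]],.0354).round(1).tolist(),"markdark",144+np.argmin(V[144:y,col]),V[140:y+1,col].tolist())
print(V[150,70:90].tolist(),V[150,428:445].tolist())
print("mark corners",L([[78,149],[437,149]],.018).round(1).tolist(), "want [53,+-113]")
print("board far corners",L([[42,112],[474,112]],.018).round(1).tolist(), "want [75,+-135]")
```

```text
y+ edge [[37.8, 108.4], [25.7, 108.6], [12.9, 108.8], [-14.4, 108.6], [-29.1, 108.2], [-40.6, 108.4]]
y- edge [[38.2, -111.7], [26.1, -111.3], [13.4, -111.5], [-13.9, -111.4], [-28.6, -111.6], [-40.1, -111.8]]
90 far [[53.1, 92.8]] near 300 [[-49.0, 114.8]] markdark 146 [116, 116, 118, 119, 114, 94, 80, 81, 83, 95, 117, 126, 127, 116, 101]
150 far [[53.7, 59.6]] near 330 [[-74.5, 76.9]] markdark 146 [119, 115, 113, 114, 108, 90, 79, 79, 81, 92, 112, 116, 102, 89]
200 far [[53.8, 31.9]] near 330 [[-74.4, 41.4]] markdark 147 [124, 123, 124, 124, 118, 98, 81, 78, 83, 94, 109, 110, 97, 87]
330 far [[53.9, -39.8]] near 330 [[-74.1, -50.8]] markdark 147 [121, 122, 124, 121, 106, 87, 75, 73, 77, 94, 114, 116, 100, 86]
380 far [[53.9, -67.3]] near 305 [[-52.6, -83.4]] markdark 147 [122, 124, 122, 116, 101, 82, 71, 70, 74, 88, 106, 109, 97, 85]
430 far [[53.9, -94.8]] near 300 [[-48.4, -116.9]] markdark 147 [125, 127, 128, 124, 111, 91, 81, 77, 78, 96, 117, 121, 108, 93]
[126, 126, 126, 127, 120, 103, 87, 84, 83, 81, 90, 107, 115, 116, 117, 116, 117, 116, 117, 117] [117, 117, 117, 117, 113, 101, 90, 86, 86, 87, 97, 115, 124, 125, 125, 125, 125]
mark corners [[51.1, 113.3], [51.5, -112.1]] want [53,+-113]
board far corners [[73.6, 130.7], [74.0, -130.1]] want [75,+-135]
```

Emit:
jog_arm(moves=[-0.001,-0.001,0.003,-0.001,-0.002,0,1,-0.0018,-0.0017,0.006,-0.002,-0.004,0,1,-0.0018,-0.0017,0.009,-0.002,-0.004,0,1,-0.0018,-0.0017,0.009,-0.002,-0.004,0,1,-0.0018,-0.0017,0.009,-0.002,-0.004,0,1,-0.0018,-0.0017,0.009,-0.002,-0.004,0,1])

```text
time: 8.85
ee_pos: [0.5427, 0.2683, 0.0534]
tool_rot: [[0.994, -0.111, -0.002], [-0.111, -0.994, -0.001], [-0.001, 0.001, -1.0]]
ft_force: [0.1, 0.6, -3.6]
gripper_width: 0.0109
grip_force: 58.9
```

```bash
python3 -c "
from h import *
plan(.5432,.2683,.046,-6.35)
"
```

```text
t 8.85 pos [0.5427 0.2683 0.0534] yaw -6.4 F [ 0.1  0.6 -3.6] w 0.0109
shift [ 0.0005 -0.      0.0074] turn [ 0.0009  0.0015 -0.0009]
```

Emit:
jog_arm(moves=[0.0005,0,0.002,0.0005,0.001,0,1,0.0005,0,0.004,0.0005,0.001,0,1,0.0005,0,0.0055,0.0005,0.001,0,1,0.0005,0,0.0068,0.0005,0.001,0,1,0.0005,0,0.0068,0.0005,0.001,0,1,0.0005,0,0.0068,0.0005,0.001,0,1])

```text
time: 9.6
ee_pos: [0.5431, 0.2683, 0.0465]
tool_rot: [[0.994, -0.111, -0.001], [-0.111, -0.994, -0.0], [-0.001, 0.0, -1.0]]
ft_force: [0.1, -0.2, -3.2]
gripper_width: 0.0106
grip_force: 58.9
```

```bash
python3 -c "
from h import *
plan(.5432,.2683,.046,-6.35)
"
```

```text
t 9.6 pos [0.5431 0.2683 0.0465] yaw -6.4 F [ 0.1 -0.2 -3.2] w 0.0106
shift [ 0.0001 -0.      0.0005] turn [ 0.0004  0.0006 -0.0008]
```

Emit:
jog_arm(moves=[0,0,0.0007,0,0.0006,0,1,0,0,0.0014,0,0.0006,0,1,0,0,0.0014,0,0.0006,0,1])

```text
time: 9.98
ee_pos: [0.5432, 0.2683, 0.0461]
tool_rot: [[0.994, -0.111, 0.0], [-0.111, -0.994, -0.0], [0.0, 0.0, -1.0]]
ft_force: [-3.7, -1.8, 4.9]
gripper_width: 0.0108
grip_force: 60.0
```

The force rose, so the plate rests on the board. I'll release it and rise.

Emit:
jog_arm(moves=[0,0,0,0,0,0,0.5,0,0,0,0,0,0,0,0,0,0,0,0,0,-0.5,0,0,-0.003,0,0,0,-0.6,0,0,-0.02,0,0,0,-0.8,0,0,-0.05,0,0,0,-1,0,0,-0.09,0,0,0,-1,0,0,-0.13,0,0,0,-1,0,0,-0.16,0,0,0,-1,0,0,-0.16,0,0,0,-1])

```text
time: 11.22
ee_pos: [0.5452, 0.2691, 0.2101]
tool_rot: [[0.994, -0.111, 0.007], [-0.111, -0.994, 0.002], [0.007, -0.003, -1.0]]
ft_force: [0.3, -0.6, -0.1]
gripper_width: 0.0855
grip_force: 0.0
```

Run:
```python
from h import *
plan(.557,-.022,.24,-6)
T=r.get_calibration('wrist')['camera_from_world'];np.save('w4.npy',T)
w=r.snapshot('wrist');cv2.imwrite('pics/w4.png',w[:,:,::-1])
```

```text
t 11.225 pos [0.5452 0.2691 0.2101] yaw -6.4 F [ 0.3 -0.6 -0.1] w 0.0855
shift [ 0.0443  0.2879 -0.0305] turn [-0.0029 -0.0072 -0.0069]
```

View pics/w4.png

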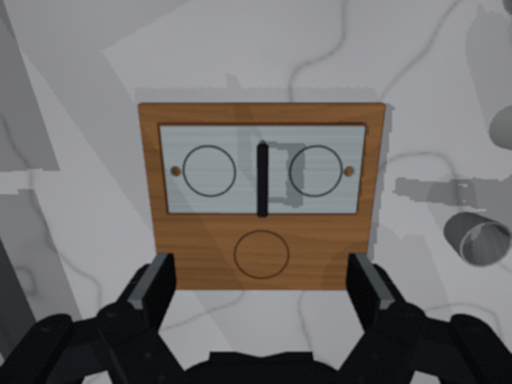

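w4 shows the plate lying inside the rectangle: plate cols 160–365, rows 124–214, with the dark margin visible all round. Next is the bottle.

Emit:
jog_arm(moves=[0.008,0.05,-0.01,-0.003,-0.007,0,-1,0.016,0.1,-0.02,-0.003,-0.007,0,-1,0.024,0.15,-0.03,-0.003,-0.007,0,-1,0.032,0.2,-0.03,-0.003,-0.007,0,-1,0.04,0.25,-0.03,-0.003,-0.007,0,-1,0.044,0.288,-0.03,-0.003,-0.007,0,-1,0.044,0.288,-0.03,-0.003,-0.007,0,-1,0.044,0.288,-0.03,-0.003,-0.007,0,-1])

```text
time: 12.28
ee_pos: [0.5541, -0.0223, 0.2342]
tool_rot: [[0.994, -0.112, -0.009], [-0.112, -0.994, -0.002], [-0.009, 0.003, -1.0]]
ft_force: [0.2, 0.1, 0.4]
gripper_width: 0.0853
grip_force: 0.0
```

Run:
```python
from h import *
plan(.557,-.022,.097,-6)
c=r.get_calibration('wrist');np.save('w5.npy',c['camera_from_world'])
w=r.snapshot('wrist')[:,:,::-1];cv2.imwrite('pics/w5.png',w)
t=r.snapshot('top')[:,:,::-1];cv2.imwrite('pics/t5.png',t)
print(proj('wrist',[[.557,-.022,.122],[.557,-.022,.088]],c).round(1))
cv2.imwrite('pics/v5.png',np.hstack([cv2.resize(t[195:335,50:205],(425,384)),w[:,100:470]]))
```

```text
t 12.275 pos [ 0.5541 -0.0223  0.2342] yaw -6.43 F [0.2 0.1 0.4] w 0.0853
shift [ 0.0041 -0.001   0.1371] turn [ 0.0028  0.009  -0.0074]
[[259.4 184.9]
 [259.4 174.1]]
```

View pics/v5.png

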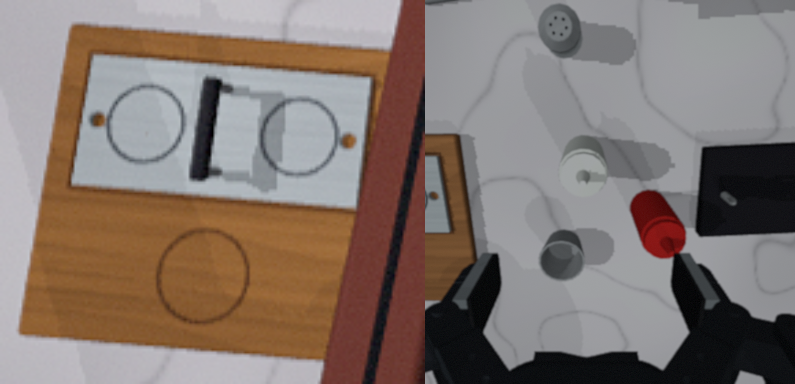

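The top crop shows the plate inside the rectangle on all sides. In the wrist view the bottle's body centre is at about (258,173), where it was predicted. Going down for the grasp.

Emit:
jog_arm(moves=[0.002,-0.001,0.01,0.003,0.007,0,-1,0.003,-0.0015,0.03,0.003,0.007,0,-1,0.003,-0.0015,0.06,0.003,0.007,0,-1,0.003,-0.0015,0.09,0.003,0.007,0,-1,0.003,-0.0015,0.12,0.003,0.007,0,-1,0.003,-0.0015,0.15,0.003,0.007,0,-1,0.003,-0.0015,0.168,0.003,0.007,0,-1,0.003,-0.0015,0.175,0.003,0.007,0,-1,0.003,-0.0015,0.175,0.003,0.007,0,-1,0.003,-0.0015,0.175,0.003,0.007,0,-1])

```text
time: 13.62
ee_pos: [0.5576, -0.0222, 0.0614]
tool_rot: [[0.994, -0.111, 0.002], [-0.111, -0.994, -0.001], [0.002, 0.001, -1.0]]
ft_force: [-0.5, -0.3, 0.9]
gripper_width: 0.0857
grip_force: 0.0
```

```bash
python3 -c "
from h import *
plan(.557,-.0215,.059,-6.4)
"
```

```text
t 13.625 pos [ 0.5576 -0.0222  0.0614] yaw -6.4 F [-0.5 -0.3  0.9] w 0.0857
shift [-0.0006 -0.0007  0.0024] turn [ 0.0006 -0.0021  0.    ]
```

Emit:
jog_arm(moves=[0,-0.0007,0,0,0,0,-0.7,0,-0.0007,0,0,0,0,-0.4,0,-0.0007,0,0,0,0,-0.25,0,-0.0007,0,0,0,0,-0.1,0,-0.0007,0,0,0,0,0.1,0,-0.0007,0,0,0,0,0.3,0,-0.0007,0,0,0,0,0.3,0,-0.0007,0,0,0,0,0.3], grip_force=30)

```text
time: 14.62
ee_pos: [0.557, -0.0213, 0.0607]
tool_rot: [[0.994, -0.111, 0.001], [-0.111, -0.994, -0.0], [0.001, 0.0, -1.0]]
ft_force: [-0.3, 1.2, 5.6]
gripper_width: 0.0492
grip_force: 31.4
```

```bash
python3 -c "
from h import *
plan(.557,-.0215,.059,-6.4);s=r.state();print(s['grip_force'])
c=r.get_calibration('wrist');np.save('w6.npy',c['camera_from_world'])
w=r.snapshot('wrist')[:,:,::-1];cv2.imwrite('pics/w6.png',w)
"
```

```text
t 14.625 pos [ 0.557  -0.0213  0.0607] yaw -6.4 F [-0.3  1.2  5.6] w 0.0492
shift [0.     0.0002 0.0017] turn [ 0.0003 -0.0007  0.    ]
31.360326041467488
```

View pics/w6.png

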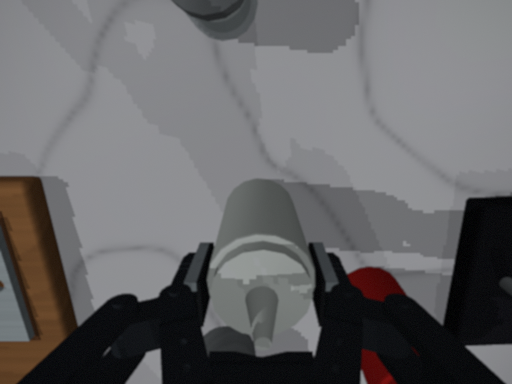

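The grasp at 49 mm is right: the bottle is between the pads, its nozzle tip at (262,342).

```bash
python3 -c "
from h import *
c=dict(r.get_calibration('wrist'))
print(ray('wrist',[[262,342],[262,296]],.122,c).round(4))
print(ray('wrist',[[261,240]],.088,c).round(4))
# plate measured in w4 + top t5
def meas(f,n,c,x0,x1,y0,y1):
    im=cv2.imread(f);S=cv2.cvtColor(im,cv2.COLOR_BGR2HSV)[...,1].astype(int);m=np.zeros(S.shape,bool);m[y0:y1,x0:x1]=S[y0:y1,x0:x1]<80
    q=big(m)[0];print(cv2.boundingRect(q),rect(n,q,.024))
c4=dict(c);c4['camera_from_world']=np.load('w4.npy')
im=cv2.imread('pics/w4.png');S=cv2.cvtColor(im,cv2.COLOR_BGR2HSV)[...,1];m=np.zeros(S.shape,bool);m[118:222,152:375]=S[118:222,152:375]<80
q=big(m)[0];w=ray('wrist',q[:,0],.024,c4)[:,:2];print(cv2.boundingRect(q),cv2.minAreaRect((w*1000).astype(np.float32)))
"
```

```text
[[ 0.5597 -0.0223  0.122 ]
 [ 0.5786 -0.0243  0.122 ]]
[[ 0.5806 -0.0243  0.088 ]]
(160, 125, 206, 91) ((541.6786499023438, 268.2462158203125), (222.4384307861328, 104.50914001464844), 83.68893432617188)
```

Emit:
jog_arm(moves=[0,0,-0.005,0,0,0,0.3,0,0,-0.02,0,0,0,0.3,0,0,-0.045,0,0,0,0.3,0,0,-0.075,0,0,0,0.3,0,0,-0.1,0,0,0,0.3,0,0,-0.11,0,0,0,0.3,0,0,-0.11,0,0,0,0.3])

```text
time: 15.55
ee_pos: [0.5569, -0.0215, 0.1709]
tool_rot: [[0.994, -0.112, 0.001], [-0.112, -0.994, -0.001], [0.001, 0.001, -1.0]]
ft_force: [-0.7, 0.1, -2.8]
gripper_width: 0.0492
grip_force: 31.7
```

```bash
python3 -c "
from h import *
plan(.5495,.3279,.17,-6.4);print(r.state()['grip_force'])
"
```

```text
t 15.55 pos [ 0.5569 -0.0215  0.1709] yaw -6.4 F [-0.7  0.1 -2.8] w 0.0492
shift [-0.0464 -0.3463  0.0006] turn [ 0.0007 -0.0012 -0.    ]
31.6858129366301
```

Emit:
jog_arm(moves=[-0.003,-0.02,0,0,0,0,0.3,-0.008,-0.06,0,0,0,0,0.3,-0.014,-0.105,0,0,0,0,0.3,-0.021,-0.15,0,0,0,0,0.3,-0.027,-0.195,0,0,0,0,0.3,-0.033,-0.24,0,0,0,0,0.3,-0.039,-0.285,0,0,0,0,0.3,-0.045,-0.32,0,0,0,0,0.3,-0.048,-0.34,0,0,0,0,0.3,-0.048,-0.346,0,0,0,0,0.3])

```text
time: 16.8
ee_pos: [0.5465, 0.3288, 0.1689]
tool_rot: [[0.994, -0.11, -0.002], [-0.11, -0.994, -0.001], [-0.002, 0.002, -1.0]]
ft_force: [0.1, -0.8, -2.3]
gripper_width: 0.0488
grip_force: 31.9
```

Emit:
jog_arm(moves=[0,0,0,0,0,0,0.3,0,0,0,0,0,0,0.3,0,0,0,0,0,0,0.3])

```text
time: 17.18
ee_pos: [0.5478, 0.3268, 0.1701]
tool_rot: [[0.994, -0.113, -0.0], [-0.113, -0.994, -0.001], [-0.0, 0.001, -1.0]]
ft_force: [-0.0, 0.3, -2.2]
gripper_width: 0.0492
grip_force: 31.9
```

```bash
python3 -c "
from h import *
plan(.548,.3279,.0855,-6.4);print(r.state()['grip_force'])
"
```

```text
t 17.175 pos [0.5478 0.3268 0.1701] yaw -6.48 F [-0.   0.3 -2.2] w 0.0492
shift [ 0.0001 -0.0011  0.0846] turn [ 0.0006  0.0001 -0.0014]
31.87011073634494
```

Emit:
jog_arm(moves=[0,-0.001,0.01,0,0,0,0.3,0,-0.001,0.03,0,0,0,0.3,0,-0.001,0.05,0,0,0,0.3,0,-0.001,0.065,0,0,0,0.3,0,-0.001,0.075,0,0,0,0.3,0,-0.001,0.08,0,0,0,0.3,0,-0.001,0.083,0,0,0,0.3,0,-0.001,0.083,0,0,0,0.3,0,-0.001,0.083,0,0,0,0.3])

```text
time: 18.3
ee_pos: [0.548, 0.329, 0.0878]
tool_rot: [[0.994, -0.111, 0.001], [-0.111, -0.994, -0.0], [0.001, -0.0, -1.0]]
ft_force: [-0.3, -0.0, -3.2]
gripper_width: 0.0491
grip_force: 31.9
```

```bash
python3 -c "
from h import *
plan(.548,.3279,.0847,-6.4);print(r.state()['grip_force'])
c=r.get_calibration('wrist');w=r.snapshot('wrist')[:,:,::-1];cv2.imwrite('pics/w7.png',w)
"
```

```text
t 18.3 pos [0.548  0.329  0.0878] yaw -6.4 F [-0.3 -0.  -3.2] w 0.0491
shift [0.0001 0.0011 0.0031] turn [-0.0001 -0.0009  0.    ]
31.866459092125297
```

View pics/w7.png

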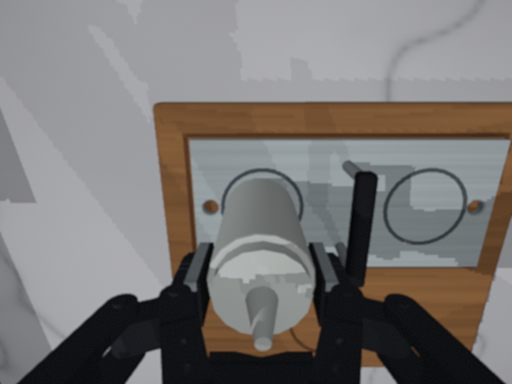

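w7 shows the bottle just above its ring: the ring spans cols 222–304 with its far edge at row 169, and the bottle's base far edge is at row 179, col 260. I'll check the offset.

```bash
python3 -c "
from h import *
c=r.get_calibration('wrist')
a=ray('wrist',[[263,169],[222.5,203],[304,203],[191,137],[511,137]],.024,c);b=ray('wrist',[[260,179]],.027,c)
R=np.array(r.state()['tool_rot']);p=np.array(r.state()['ee_pos'])
print(((a-p)@R).round(4).tolist(),((b-p)@R).round(4))
"
```

```text
[[0.0311, 0.0018, 0.0637], [0.0054, -0.0277, 0.0637], [0.0055, 0.0319, 0.0637], [0.0535, -0.0472, 0.0637], [0.0537, 0.1703, 0.0637]] [[ 0.0247 -0.0003  0.0607]]
```

Emit:
jog_arm(moves=[0.001,0.001,0,0,0,0,0.3,0.002,0.0018,0.001,0,0,0,0.3,0.002,0.0018,0.002,0,0,0,0.3,0.002,0.0018,0.003,0,0,0,0.3,0.002,0.0018,0.003,0,0,0,0.3])

```text
time: 18.98
ee_pos: [0.5497, 0.3268, 0.0848]
tool_rot: [[0.994, -0.111, 0.001], [-0.111, -0.994, -0.0], [0.001, 0.0, -1.0]]
ft_force: [-0.1, -0.8, 2.7]
gripper_width: 0.0493
grip_force: 32.2
```

Emit:
jog_arm(moves=[0,0,0,0,0,0,-0.2,0,0,0,0,0,0,-0.4,0,0,0,0,0,0,-0.8,0,0,0,0,0,0,-0.9,0,0,-0.01,0,0,0,-1,0,0,-0.03,0,0,0,-1,0,0,-0.06,0,0,0,-1,0,0,-0.09,0,0,0,-1,0,0,-0.115,0,0,0,-1,0,0,-0.12,0,0,0,-1])

```text
time: 20.23
ee_pos: [0.5511, 0.3276, 0.2084]
tool_rot: [[0.994, -0.111, 0.006], [-0.111, -0.994, 0.002], [0.005, -0.003, -1.0]]
ft_force: [-0.3, 0.1, -0.2]
gripper_width: 0.0853
grip_force: 0.0
```

Run:
```python
from h import *
plan(.68,-.016,.2,84)
print(np.round(r.state()['joint_positions'],1))
c=r.get_calibration('wrist');w=r.snapshot('wrist')[:,:,::-1];cv2.imwrite('pics/w8.png',w)
cv2.imwrite('pics/t8.png',r.snapshot('top')[:,:,::-1])
```

```text
t 20.225 pos [0.5511 0.3276 0.2084] yaw -6.4 F [-0.3  0.1 -0.2] w 0.0853
shift [0.1664 0.3271 0.0084] turn [ 0.0022 -0.0064 -1.5778]
[ 23.7  15.4  86.6  -0.   77.6 120.1]
```

View pics/w8.png

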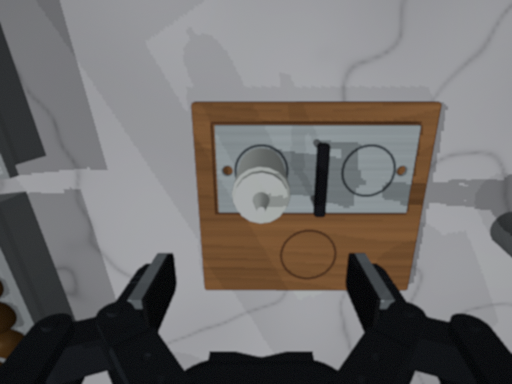

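The bottle stands upright in the left ring. Next I'll move to the shaker, turning the gripper so it closes along x.

Emit:
jog_arm(moves=[0.014,0.03,0,0,0,-0.175,-1,0.03,0.065,0,0,0,-0.35,-1,0.05,0.105,0,0,0,-0.525,-1,0.07,0.145,0,0,0,-0.7,-1,0.09,0.185,0,0,0,-0.875,-1,0.11,0.225,0,0,0,-1.05,-1,0.13,0.265,0,0,0,-1.225,-1,0.15,0.3,0,0,0,-1.4,-1,0.165,0.325,0,0,0,-1.578,-1,0.167,0.327,0,0,0,-1.578,-1])

```text
time: 21.58
ee_pos: [0.6785, -0.0187, 0.2023]
tool_rot: [[0.107, 0.994, -0.003], [0.994, -0.107, -0.0], [-0.001, -0.003, -1.0]]
ft_force: [0.2, 1.2, 0.5]
gripper_width: 0.0856
grip_force: 0.0
```

Emit:
jog_arm(moves=[0,0,0,0,0,0,-1,0,0,0,0,0,0,-1,0,0,0,0,0,0,-1])

```text
time: 21.95
ee_pos: [0.6786, -0.0156, 0.2042]
tool_rot: [[0.104, 0.995, -0.0], [0.995, -0.104, -0.0], [-0.0, -0.0, -1.0]]
ft_force: [0.2, -0.2, -0.6]
gripper_width: 0.0856
grip_force: 0.0
```

Run:
```python
from h import *
plan(.69,-.016,.12,84)
c=r.get_calibration('wrist');np.save('w9.npy',c['camera_from_world']);w=r.snapshot('wrist')[:,:,::-1];cv2.imwrite('pics/w9.png',w)
print(proj('wrist',[[.69,-.016,.074],[.69,-.016,0]],c).round(1))
```

```text
t 21.95 pos [ 0.6786 -0.0156  0.2042] yaw 84.05 F [ 0.2 -0.2 -0.6] w 0.0856
shift [0.0008 0.0114 0.0842] turn [-0.0002  0.0003  0.0009]
[[272.5 182. ]
 [270.2 163.5]]
```

View pics/w9.png

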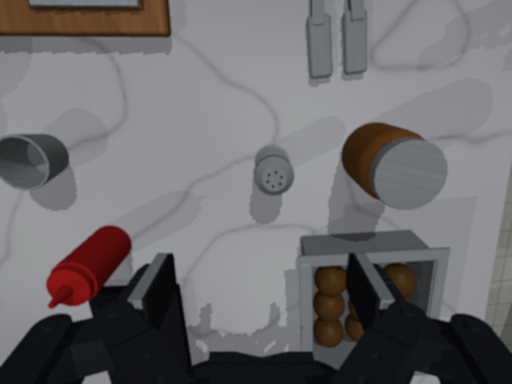

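w9 shows the shaker's cap at (274,175), and the jar's lid centre at (409,172).

Run:
```python
from h import *
c=r.get_calibration('wrist')
print(ray('wrist',[[275,177],[274,176]],.073,c).round(4),ray('wrist',[[273,174.5]],.064,c).round(4),ray('wrist',[[409,172]],.1,c).round(4), ray('wrist',[[302,260],[447,258]],.065,c).round(3))
# foot rear edge (image top, direction +y): 
print(ray('wrist',[[271,145]],.064,c).round(4))
```

```text
[[ 0.6929 -0.0119  0.073 ]
 [ 0.6921 -0.0108  0.073 ]] [[ 0.6914 -0.0118  0.064 ]] [[ 0.8055 -0.0111  0.1   ]] [[ 0.714 -0.109  0.065]
 [ 0.868 -0.123  0.065]]
[[0.6921 0.0171 0.064 ]]
```

Emit:
jog_arm(moves=[0.002,0.007,0.01,0,0,0,-1,0.004,0.013,0.04,0,0,0,-1,0.004,0.013,0.075,0,0,0,-1,0.004,0.013,0.11,0,0,0,-1,0.004,0.013,0.14,0,0,0,-1,0.004,0.013,0.165,0,0,0,-1,0.004,0.013,0.18,0,0,0,-1,0.004,0.013,0.187,0,0,0,-1,0.004,0.013,0.187,0,0,0,-1,0.004,0.013,0.187,0,0,0,-1])

```text
time: 23.25
ee_pos: [0.6932, -0.0143, 0.0186]
tool_rot: [[0.104, 0.995, 0.002], [0.995, -0.104, -0.001], [-0.001, 0.002, -1.0]]
ft_force: [1.0, 0.4, -0.9]
gripper_width: 0.0854
grip_force: 0.0
```

Run:
```python
from h import *
plan(.692,-.013,.016,84)
c=r.get_calibration('wrist');w=r.snapshot('wrist')[:,:,::-1];cv2.imwrite('pics/w10.png',w)
```

```text
t 23.25 pos [ 0.6932 -0.0143  0.0186] yaw 84.01 F [ 1.   0.4 -0.9] w 0.0854
shift [ 0.0012 -0.0014  0.0026] turn [0.0021 0.0006 0.0002]
```

View pics/w10.png

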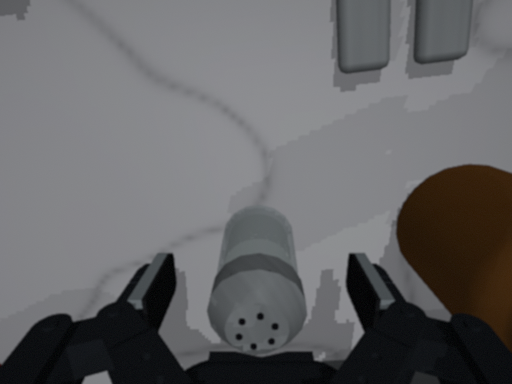

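w10 shows the shaker between the open fingers, its cap centred at col 258. By my count that was the 15th picture, one over the limit of 14. I'll view no more and measure numerically from here.

Emit:
jog_arm(moves=[0,0,0.001,0,0,0,-0.6,0,-0.0005,0.002,0,0,0,-0.3,0,-0.0005,0.002,0,0,0,-0.1,0,-0.0005,0.002,0,0,0,0.1,0,-0.0005,0.002,0,0,0,0.3,0,-0.0005,0.002,0,0,0,0.5,0,-0.0005,0.002,0,0,0,0.5,0,-0.0005,0.002,0,0,0,0.5], grip_force=30)

```text
time: 24.3
ee_pos: [0.6919, -0.0142, 0.0154]
tool_rot: [[0.104, 0.995, 0.0], [0.995, -0.104, -0.001], [-0.001, 0.0, -1.0]]
ft_force: [-0.6, 0.2, 3.3]
gripper_width: 0.0388
grip_force: 30.3
```

Run:
```python
from h import *
plan(.692,-.013,.016,84)
c=r.get_calibration('wrist');w=r.snapshot('wrist')[:,:,::-1];cv2.imwrite('pics/w11.png',w)
R=np.array(r.state()['tool_rot']);p=np.array(r.state()['ee_pos'])
# dark hole blobs on dome
g=w.max(2)[290:372,205:310]; 
bh=cv2.morphologyEx(np.ascontiguousarray(g),cv2.MORPH_BLACKHAT,np.ones((13,13)))
n,l,s,ce=cv2.connectedComponentsWithStats((bh>40).astype(np.uint8))
P=np.array([ce[i]+[205,290] for i in range(1,n) if 8<s[i,4]<120]);print(P.round(1).tolist())
if len(P): print(((ray('wrist',P.mean(0),.073,c)-p)@R).round(4))
```

```text
t 24.3 pos [ 0.6919 -0.0142  0.0154] yaw 84.02 F [-0.6  0.2  3.3] w 0.0388
shift [ 0.0012  0.     -0.0006] turn [0.0002 0.0005 0.0003]
[[307.9, 293.8], [264.1, 322.3], [245.4, 327.7], [279.3, 332.6], [242.3, 343.2], [308.6, 345.9], [275.5, 347.6], [257.0, 352.5]]
[[ 0.0027  0.0046 -0.0576]]
```

Emit:
jog_arm(moves=[0,0,-0.005,0,0,0,0.5,0,0,-0.02,0,0,0,0.5,0,0,-0.045,0,0,0,0.5,0,0,-0.075,0,0,0,0.5,0,0,-0.1,0,0,0,0.5,0,0,-0.115,0,0,0,0.5,0,0,-0.12,0,0,0,0.5,0,0,-0.12,0,0,0,0.5])

```text
time: 25.35
ee_pos: [0.6915, -0.0141, 0.1348]
tool_rot: [[0.104, 0.995, -0.001], [0.995, -0.104, -0.0], [-0.0, -0.001, -1.0]]
ft_force: [0.1, 0.6, -1.9]
gripper_width: 0.0391
grip_force: 30.4
```

Emit:
jog_arm(moves=[0.01,-0.009,0,0,0,0.001,0.5,0.035,-0.031,0,0,0,0.002,0.5,0.065,-0.057,0,0,0,0.003,0.5,0.095,-0.083,0,0,0,0.004,0.5,0.125,-0.109,0,0,0,0.005,0.5,0.155,-0.135,0,0,0,0.006,0.5,0.183,-0.16,0,0,0,0.007,0.5,0.2,-0.175,0,0,0,0.007,0.5,0.204,-0.178,0,0,0,0.007,0.5,0.204,-0.178,0,0,0,0.007,0.5])

```text
time: 26.6
ee_pos: [0.5363, 0.2071, 0.135]
tool_rot: [[0.111, 0.994, 0.0], [0.994, -0.111, -0.001], [-0.001, 0.0, -1.0]]
ft_force: [-0.3, -0.1, -1.6]
gripper_width: 0.0391
grip_force: 30.5
```

Emit:
jog_arm(moves=[0,0,0,0,0,0,0.5,0,0,0,0,0,0,0.5,0,0,0,0,0,0,0.5])

```text
time: 26.98
ee_pos: [0.5363, 0.2068, 0.135]
tool_rot: [[0.112, 0.994, -0.0], [0.994, -0.112, -0.001], [-0.001, -0.0, -1.0]]
ft_force: [-0.3, 0.3, -0.8]
gripper_width: 0.0392
grip_force: 30.5
```

Run:
```python
from h import *
plan(.536,.207,.0405,83.6)
c=r.get_calibration('wrist');w=r.snapshot('wrist')[:,:,::-1];cv2.imwrite('pics/w12.png',w)
# predicted ring vs. dark ring pixels, visible part
R=np.array([.536,.208]);g=w.max(2).astype(np.float32)
for rad in(.025,.026,.027,.028,.029,.030,.031,.032):
    a=np.radians(np.arange(0,360,30));uv=proj('wrist',np.c_[R[0]+rad*np.cos(a),R[1]+rad*np.sin(a),np.full(12,.024)],c).astype(np.float32)
    print(rad,cv2.remap(g,uv[None,:,0],uv[None,:,1],cv2.INTER_LINEAR).astype(int)[0].tolist())
print(uv.round(0).tolist())
```

```text
t 26.975 pos [0.5363 0.2068 0.135 ] yaw 83.56 F [-0.3  0.3 -0.8] w 0.0392
shift [ 0.0002 -0.0003  0.0945] turn [-0.0002  0.0006 -0.0007]
0.025 [164, 136, 130, 130, 131, 165, 163, 166, 147, 149, 161, 161]
0.026 [163, 130, 129, 131, 131, 164, 160, 159, 142, 144, 153, 156]
0.027 [148, 125, 126, 130, 128, 155, 144, 131, 132, 137, 136, 136]
0.028 [114, 99, 108, 115, 106, 125, 109, 96, 126, 132, 123, 104]
0.029 [92, 69, 77, 80, 72, 94, 93, 95, 128, 132, 126, 97]
0.03 [109, 72, 68, 66, 68, 107, 117, 129, 137, 133, 139, 128]
0.031 [144, 103, 95, 88, 99, 143, 151, 153, 143, 132, 148, 154]
0.032 [159, 124, 122, 117, 125, 161, 166, 161, 144, 132, 150, 161]
[[296.0, 184.0], [290.0, 167.0], [275.0, 155.0], [256.0, 152.0], [238.0, 159.0], [226.0, 174.0], [224.0, 192.0], [231.0, 208.0], [246.0, 218.0], [264.0, 221.0], [281.0, 215.0], [293.0, 201.0]]
```

The ring pixels confirm the ring centre within 1 mm. Lowering.

Emit:
jog_arm(moves=[0.001,0,0.01,0,0,0,0.5,0.001,0,0.03,0,0,0,0.5,0.001,0,0.055,0,0,0,0.5,0.001,0,0.075,0,0,0,0.5,0.001,0,0.086,0,0,0,0.5,0.001,0,0.09,0,0,0,0.5,0.001,0,0.093,0,0,0,0.5,0.001,0,0.093,0,0,0,0.5,0.001,0,0.093,0,0,0,0.5])

```text
time: 28.15
ee_pos: [0.5366, 0.2084, 0.0428]
tool_rot: [[0.111, 0.994, 0.001], [0.994, -0.111, -0.0], [-0.0, 0.001, -1.0]]
ft_force: [0.4, -0.1, -0.6]
gripper_width: 0.0392
grip_force: 30.5
```

```bash
python3 -c "
from h import *
plan(.536,.208,.0394,83.6)"
```

```text
t 28.15 pos [0.5366 0.2084 0.0428] yaw 83.61 F [ 0.4 -0.1 -0.6] w 0.0392
shift [-0.0005 -0.0006  0.0034] turn [0.0011 0.0001 0.0002]
```

Emit:
jog_arm(moves=[0,0,0.001,0.001,0,0,0.5,0,0,0.002,0.001,0,0,0.5,0,0,0.003,0.001,0,0,0.5,0,0,0.003,0.001,0,0,0.5,0,0,0.003,0.001,0,0,0.5])

```text
time: 28.78
ee_pos: [0.5361, 0.2083, 0.0394]
tool_rot: [[0.111, 0.994, -0.001], [0.994, -0.111, -0.0], [-0.001, -0.001, -1.0]]
ft_force: [-2.1, -0.7, 3.5]
gripper_width: 0.0386
grip_force: 30.9
```

Emit:
jog_arm(moves=[0,0,0,0,0,0,0.2,0,0,0,0,0,0,-0.2,0,0,0,0,0,0,-0.6,0,0,-0.002,0,0,0,-0.9,0,0,-0.015,0,0,0,-1,0,0,-0.04,0,0,0,-1,0,0,-0.08,0,0,0,-1,0,0,-0.12,0,0,0,-1,0,0,-0.145,0,0,0,-1,0,0,-0.15,0,0,0,-1])

```text
time: 30.02
ee_pos: [0.5378, 0.2088, 0.1924]
tool_rot: [[0.111, 0.994, 0.004], [0.994, -0.111, 0.001], [0.001, 0.004, -1.0]]
ft_force: [-0.0, 0.7, -0.8]
gripper_width: 0.0854
grip_force: 0.0
```

Emit:
jog_arm(moves=[-0.02,-0.008,0,0,0,0.175,-1,-0.04,-0.017,0,0,0,0.35,-1,-0.065,-0.027,0.005,0,0,0.525,-1,-0.09,-0.037,0.01,0,0,0.7,-1,-0.115,-0.047,0.015,0,0,0.875,-1,-0.14,-0.057,0.02,0,0,1.05,-1,-0.165,-0.068,0.025,0,0,1.225,-1,-0.185,-0.076,0.03,0,0,1.4,-1,-0.198,-0.0815,0.035,0,0,1.571,-1,-0.198,-0.0815,0.04,0,0,1.571,-1])

```text
time: 31.28
ee_pos: [0.4324, 0.0202, 0.1483]
tool_rot: [[0.994, -0.112, -0.002], [-0.112, -0.994, -0.0], [-0.002, 0.0, -1.0]]
ft_force: [-0.2, 0.2, 0.0]
gripper_width: 0.0853
grip_force: 0.0
```

Emit:
jog_arm(moves=[0,0,0,0,0,0,-1,0,0,0,0,0,0,-1,0,0,0,0,0,0,-1])

```text
time: 31.65
ee_pos: [0.4335, 0.021, 0.1495]
tool_rot: [[0.994, -0.11, -0.001], [-0.11, -0.994, -0.0], [-0.001, 0.0, -1.0]]
ft_force: [-0.9, 0.2, 0.6]
gripper_width: 0.0854
grip_force: 0.0
```

Run:
```python
from h import *
plan(.433,.02,.012,-6.4)
c=r.get_calibration('wrist');w=r.snapshot('wrist')[:,:,::-1];cv2.imwrite('pics/w13.png',w)
t=r.snapshot('top')[:,:,::-1];cv2.imwrite('pics/t13.png',t)
uv=proj('wrist',[[.433,.02,.045],[.433,.02,0]],c);print(uv.round(1))
g=cv2.GaussianBlur(w.max(2),(3,3),0)
x,y=uv[0].astype(int)
m=np.zeros(g.shape,bool);m[y-75:y+75,x-75:x+75]=g[y-75:y+75,x-75:x+75]<105
for q in big(m,3):
    print(cv2.contourArea(q),cv2.boundingRect(q),cv2.fitEllipse(q))
print(g[y-70:y+70:5,x].tolist(),g[y,x-80:x+80:5].tolist())
```

```text
t 31.65 pos [0.4335 0.021  0.1495] yaw -6.3 F [-0.9  0.2  0.6] w 0.0854
shift [-0.0002  0.001   0.1375] turn [0.0004 0.0008 0.0017]
[[261.6 192.2]
 [261.5 177.5]]
2986.5 (228, 155, 63, 66) ((259.40850830078125, 189.26895141601562), (60.93244171142578, 63.027679443359375), 23.607633590698242)
[143, 143, 143, 143, 143, 143, 142, 62, 93, 81, 80, 80, 79, 80, 80, 79, 65, 64, 73, 77, 129, 158, 158, 158, 155, 150, 149, 149] [148, 156, 158, 158, 158, 158, 158, 158, 158, 130, 57, 53, 58, 80, 81, 79, 80, 80, 82, 97, 87, 82, 107, 123, 124, 123, 123, 123, 123, 126, 159, 158]
```

Emit:
jog_arm(moves=[0,0,0.01,0,0.001,0.0015,-1,0,0,0.03,0,0.001,0.0015,-1,0,0,0.055,0,0.001,0.0015,-1,0,0,0.08,0,0.001,0.0015,-1,0,0,0.105,0,0.001,0.0015,-1,0,0,0.125,0,0.001,0.0015,-1,0,0,0.135,0,0.001,0.0015,-1,0,0,0.139,0,0.001,0.0015,-1,0,0,0.139,0,0.001,0.0015,-1,0,0,0.139,0,0.001,0.0015,-1])

```text
time: 33.0
ee_pos: [0.4338, 0.0205, 0.011]
tool_rot: [[0.994, -0.113, 0.001], [-0.113, -0.994, -0.001], [0.001, 0.001, -1.0]]
ft_force: [1.8, 0.2, -0.1]
gripper_width: 0.0855
grip_force: 0.0
```

Emit:
jog_arm(moves=[0,0,0,0,0,0,-0.8,0,0,0,0,0,0,-0.6,0,0,0,0,0,0,-0.5,0,0,0,0,0,0,-0.4,0,0,0,0,0,0,-0.2,0,0,0,0,0,0,0,0,0,0,0,0,0,0,0,0,0,0,0,0,0], grip_force=25)

```text
time: 34.0
ee_pos: [0.4332, 0.0206, 0.0109]
tool_rot: [[0.994, -0.113, -0.0], [-0.113, -0.994, -0.0], [-0.0, 0.001, -1.0]]
ft_force: [-3.1, -0.1, 7.9]
gripper_width: 0.059
grip_force: 25.1
```

Run:
```python
from h import *
plan(.433,.02,.0095,-6.4)
t=cv2.imread('pics/t13.png')
# verify top view: bottle nozzle / shaker / plate after placing
g=t.max(2).astype(np.float32)
for nm,P,z in(("ring L",(.5495,.3279),.024),("ring R",(.536,.208),.024),("cup ring",(.4335,.2805),.018)):
    rad0=.034 if nm[0]=="c" else .029
    for rad in rad0+np.arange(-.003,.0031,.001):
        a=np.radians(np.arange(0,360,30));uv=proj('top',np.c_[P[0]+rad*np.cos(a),P[1]+rad*np.sin(a),np.full(12,z)]).astype(np.float32)
        print(nm,round(rad,3),cv2.remap(g,uv[None,:,0],uv[None,:,1],cv2.INTER_LINEAR).astype(int)[0].tolist())
```

```text
t 34.0 pos [0.4332 0.0206 0.0109] yaw -6.48 F [-3.1 -0.1  7.9] w 0.059
shift [-0.0001  0.0006  0.0014] turn [ 0.0005  0.0001 -0.0014]
ring L 0.026 [72, 73, 148, 122, 106, 85, 134, 109, 111, 104, 86, 76]
ring L 0.027 [74, 69, 148, 122, 106, 77, 112, 98, 109, 116, 94, 77]
ring L 0.028 [81, 70, 148, 121, 107, 72, 97, 83, 84, 88, 94, 77]
ring L 0.029 [92, 72, 148, 121, 109, 80, 100, 69, 61, 60, 76, 79]
ring L 0.03 [102, 74, 147, 120, 106, 105, 105, 63, 61, 65, 65, 88]
ring L 0.031 [113, 72, 147, 121, 106, 124, 120, 89, 78, 75, 75, 101]
ring L 0.032 [124, 69, 147, 121, 110, 135, 134, 118, 103, 88, 97, 120]
ring R 0.026 [133, 85, 104, 99, 101, 127, 134, 105, 111, 113, 111, 140]
ring R 0.027 [127, 80, 113, 105, 102, 111, 113, 93, 92, 102, 98, 135]
ring R 0.028 [107, 72, 118, 117, 101, 99, 95, 79, 69, 73, 85, 121]
ring R 0.029 [88, 65, 115, 126, 101, 99, 103, 86, 62, 55, 76, 102]
ring R 0.03 [96, 71, 110, 124, 102, 114, 113, 101, 71, 68, 74, 91]
ring R 0.031 [105, 78, 106, 121, 107, 130, 127, 120, 87, 80, 93, 101]
ring R 0.032 [118, 88, 105, 117, 111, 133, 142, 136, 104, 90, 126, 123]
cup ring 0.031 [108, 96, 105, 102, 105, 96, 98, 102, 109, 106, 109, 102]
cup ring 0.032 [99, 87, 96, 91, 100, 86, 95, 91, 99, 96, 100, 92]
cup ring 0.033 [90, 73, 83, 81, 85, 74, 84, 79, 85, 83, 85, 85]
cup ring 0.034 [88, 65, 72, 72, 71, 66, 71, 77, 74, 70, 76, 86]
cup ring 0.035 [88, 76, 82, 69, 71, 76, 83, 79, 74, 88, 84, 92]
cup ring 0.036 [100, 87, 95, 85, 82, 90, 95, 87, 88, 110, 96, 105]
cup ring 0.037 [112, 96, 105, 99, 91, 100, 104, 96, 101, 115, 106, 118]
```

Emit:
jog_arm(moves=[0,0,-0.005,0,0,0,0,0,0,-0.02,0,0,0,0,0,0,-0.045,0,0,0,0,0,0,-0.07,0,0,0,0,0,0,-0.085,0,0,0,0,0,0,-0.09,0,0,0,0,0,0,-0.09,0,0,0,0])

```text
time: 34.88
ee_pos: [0.4329, 0.0207, 0.1002]
tool_rot: [[0.994, -0.113, -0.0], [-0.113, -0.994, -0.0], [-0.0, 0.0, -1.0]]
ft_force: [-1.0, -1.1, -1.1]
gripper_width: 0.0586
grip_force: 27.2
```

Emit:
jog_arm(moves=[-0.001,-0.012,0,0,0,0,0,-0.005,-0.042,0,0,0,0,0,-0.009,-0.08,0,0,0,0,0,-0.013,-0.118,0,0,0,0,0,-0.017,-0.156,0,0,0,0,0,-0.022,-0.194,0,0,0,0,0,-0.026,-0.23,0,0,0,0,0,-0.029,-0.252,0,0,0,0,0,-0.029,-0.258,0,0,0,0,0,-0.029,-0.258,0,0,0,0,0])

```text
time: 36.12
ee_pos: [0.4327, 0.2802, 0.0994]
tool_rot: [[0.994, -0.112, -0.001], [-0.112, -0.994, -0.001], [-0.001, 0.001, -1.0]]
ft_force: [-0.4, 0.3, -0.7]
gripper_width: 0.0588
grip_force: 27.2
```

Emit:
jog_arm(moves=[0,0,0,0,0,0,0,0,0,0,0,0,0,0,0,0,0,0,0,0,0])

```text
time: 36.5
ee_pos: [0.4336, 0.2798, 0.1003]
tool_rot: [[0.993, -0.114, 0.0], [-0.114, -0.993, -0.0], [0.0, 0.0, -1.0]]
ft_force: [-0.5, -0.6, -1.3]
gripper_width: 0.0586
grip_force: 27.2
```

Run:
```python
from h import *
plan(.4335,.280,.03,-6.4)
c=r.get_calibration('wrist');w=r.snapshot('wrist')[:,:,::-1];cv2.imwrite('pics/w14.png',w)
g=w.max(2).astype(np.float32)
a=np.radians(np.arange(-90,91,15))
for rad in np.arange(.031,.0375,.001):
    uv=proj('wrist',np.c_[.4335+rad*np.cos(a),.2805+rad*np.sin(a),np.full(len(a),.018)],c).astype(np.float32)
    print(round(rad,3),cv2.remap(g,uv[None,:,0],uv[None,:,1],cv2.INTER_LINEAR).astype(int)[0].tolist())
```

```text
t 36.5 pos [0.4336 0.2798 0.1003] yaw -6.54 F [-0.5 -0.6 -1.3] w 0.0586
shift [-0.0001 -0.0002  0.0703] turn [ 0.0004 -0.0001 -0.0024]
0.031 [143, 141, 140, 143, 140, 145, 148, 150, 154, 158, 156, 151, 156]
0.032 [120, 115, 115, 121, 118, 123, 135, 139, 146, 154, 155, 149, 154]
0.033 [105, 104, 103, 104, 101, 102, 111, 114, 122, 134, 138, 135, 141]
0.034 [118, 121, 118, 106, 112, 107, 104, 103, 102, 109, 111, 110, 116]
0.035 [144, 145, 143, 131, 143, 133, 124, 120, 109, 105, 107, 103, 103]
0.036 [153, 152, 151, 147, 158, 156, 153, 151, 133, 125, 133, 120, 117]
0.037 [153, 153, 151, 150, 160, 158, 159, 162, 149, 150, 156, 144, 142]
```

Emit:
jog_arm(moves=[0,-0.0012,0.01,0,0,-0.002,0,0,-0.0012,0.03,0,0,-0.002,0,0,-0.0012,0.05,0,0,-0.002,0,0,-0.0012,0.06,0,0,-0.002,0,0,-0.0012,0.066,0,0,-0.002,0,0,-0.0012,0.069,0,0,-0.002,0,0,-0.0012,0.069,0,0,-0.002,0,0,-0.0012,0.069,0,0,-0.002,0])

```text
time: 37.55
ee_pos: [0.4339, 0.2817, 0.0318]
tool_rot: [[0.994, -0.111, 0.001], [-0.111, -0.994, -0.0], [0.001, -0.0, -1.0]]
ft_force: [0.2, -0.4, -1.1]
gripper_width: 0.0589
grip_force: 27.2
```

Run:
```python
from h import *
plan(.4335,.281,.0289,-6.4)
c=r.get_calibration('wrist');w=r.snapshot('wrist')[:,:,::-1];cv2.imwrite('pics/w15.png',w)
# radial profile from TCP axis at z=.018 on far side: cup wall edge and ring line
g=w.max(2).astype(np.float32);p=r.state()['ee_pos']
rad=np.arange(.026,.042,.001)
for d in(-60,-30,-0,30,60):
    a=np.radians(d);uv=proj('wrist',np.c_[p[0]+rad*np.cos(a),p[1]+rad*np.sin(a),np.full(len(rad),.018)],c).astype(np.float32)
    print(d,cv2.remap(g,uv[None,:,0],uv[None,:,1],cv2.INTER_LINEAR).astype(int)[0].tolist())
```

```text
t 37.55 pos [0.4339 0.2817 0.0318] yaw -6.37 F [ 0.2 -0.4 -1.1] w 0.0589
shift [-0.0004  0.0007  0.0029] turn [-0.0001 -0.0008  0.0005]
-60 [116, 115, 114, 113, 113, 113, 105, 79, 74, 93, 122, 125, 124, 126, 137, 153, 157]
-30 [151, 151, 148, 147, 146, 145, 122, 100, 101, 129, 157, 159, 157, 156, 155, 155, 158]
0 [148, 147, 146, 147, 147, 145, 123, 102, 102, 130, 156, 156, 156, 160, 162, 160, 156]
30 [154, 153, 152, 152, 153, 150, 124, 101, 102, 128, 149, 149, 149, 148, 148, 148, 150]
60 [151, 151, 151, 152, 152, 153, 132, 101, 101, 131, 156, 157, 156, 156, 156, 155, 155]
```

The ring line is at 33–34 mm from the tool axis in every far direction, so the cup is centred. Setting it down.

Emit:
jog_arm(moves=[0,0,0.001,0,0,0,0,0,0,0.002,0,0,0,0,0,0,0.003,0,0,0,0,0,0,0.003,0,0,0,0])

```text
time: 38.1
ee_pos: [0.4336, 0.2815, 0.029]
tool_rot: [[0.994, -0.111, -0.0], [-0.111, -0.994, -0.001], [-0.0, 0.001, -1.0]]
ft_force: [-4.5, -1.9, 6.8]
gripper_width: 0.0589
grip_force: 27.5
```

Emit:
jog_arm(moves=[0,0,0,0,0,0,-0.4,0,0,0,0,0,0,-0.6,0,0,0,0,0,0,-0.8,0,0,0,0,0,0,-1,0,0,-0.01,0,0,0,-1,0,0,-0.03,0,0,0,-1,0,0,-0.06,0,0,0,-1,0,0,-0.1,0,0,0,-1,0,0,-0.15,0,0,0,-1,0,0,-0.17,0,0,0,-1])

```text
time: 39.35
ee_pos: [0.4351, 0.2823, 0.2027]
tool_rot: [[0.994, -0.111, 0.006], [-0.111, -0.994, 0.002], [0.005, -0.003, -1.0]]
ft_force: [-0.2, 0.2, -0.0]
gripper_width: 0.0854
grip_force: 0.0
```

Run:
```python
from h import *
plan(.40,.0,.25,-6.4)
c=r.get_calibration('wrist');w=r.snapshot('wrist')[:,:,::-1];cv2.imwrite('pics/w16.png',w)
g=w.max(2)
for n,P in(("noz",(.5495,.3275,.146)),("shk",(.536,.208,.097)),("cup",(.4336,.2815,.063))):
    print(n,proj('wrist',[P],c).round(1).tolist())
x,y=proj('wrist',[(.4336,.2815,.063)],c)[0].astype(int)
S=cv2.cvtColor(w,cv2.COLOR_BGR2HSV)[...,1]
def blob(x,y,h):
    m=np.zeros(g.shape,bool);sl=np.s_[max(0,y-h):y+h,x-h:x+h];m[sl]=S[sl]<70
    for q in big(m,2):
        if cv2.contourArea(q)>100: print(cv2.boundingRect(q),cv2.contourArea(q))
blob(x,y,45)
```

```text
t 39.35 pos [0.4351 0.2823 0.2027] yaw -6.37 F [-0.2  0.2 -0. ] w 0.0854
shift [-0.0034  0.2843 -0.0481] turn [-0.0027 -0.0053  0.0006]
noz [[164.7, 46.7]]
shk [[344.1, 55.8]]
cup [[261.8, 182.2]]
(232, 150, 61, 61) 2781.0
(216, 214, 90, 13) 1068.0
```

Emit:
jog_arm(moves=[0,0.03,-0.02,0,0,0,-1,0,0.08,-0.04,0,0,0,-1,0,0.13,-0.04,0,0,0,-1,0,0.18,-0.04,0,0,0,-1,0,0.24,-0.04,0,0,0,-1,0,0.3,-0.04,0,0,0,-1,0,0.35,-0.04,0,0,0,-1,0,0.38,-0.04,0,0,0,-1,0,0.38,-0.04,0,0,0,-1])

```text
time: 40.52
ee_pos: [0.3908, -0.0977, 0.2381]
tool_rot: [[0.993, -0.115, -0.001], [-0.115, -0.993, -0.001], [-0.0, 0.001, -1.0]]
ft_force: [0.6, -0.1, -0.1]
gripper_width: 0.0856
grip_force: 0.0
```

Run:
```python
from h import *
im=r.snapshot('top')[:,:,::-1];sc=r.snapshot('scene')[:,:,::-1];cv2.imwrite('pics/t17.png',im);cv2.imwrite('pics/s17.png',sc)
hsv=cv2.cvtColor(np.ascontiguousarray(im),cv2.COLOR_BGR2HSV).astype(int);S,V=hsv[...,1],hsv[...,2]
pts={"noz":(.5495,.3275,.146),"bottle body top":(.5495,.3275,.112),"shaker top":(.536,.208,.097),"cup rim":(.4336,.2815,.063)}
for k,P in pts.items(): print(k,proj('top',[P])[0].round(1),proj('scene',[P])[0].round(1))
# plate+objects blob on board
m=np.zeros(S.shape,bool);m[190:340,50:215]=S[190:340,50:215]<75
for q in big(m[...],4): print("blob",cv2.boundingRect(q),cv2.contourArea(q))
# cup blob
x,y=proj('top',[pts["cup rim"]])[0].astype(int);m=np.zeros(S.shape,bool);m[y-22:y+22,x-22:x+22]=S[y-22:y+22,x-22:x+22]<75
q=big(m)[0];e=cv2.fitEllipse(q);print("cup ellipse",e,ray('top',e[0],.063).round(4))
# bottle bright cap disc
x,y=proj('top',[pts["bottle body top"]])[0].astype(int)
cir=cv2.HoughCircles(cv2.resize(im[y-25:y+25,x-25:x+25].max(2),None,fx=4,fy=4),cv2.HOUGH_GRADIENT,1,200,param1=80,param2=15,minRadius=50,maxRadius=75)
if cir is not None:
    u=cir[0,0];print("bottle",u/4,ray('top',[u[0]/4+x-25,u[1]/4+y-25],.112).round(4))
x,y=proj('top',[pts["shaker top"]])[0].astype(int)
cir=cv2.HoughCircles(cv2.resize(im[y-20:y+20,x-20:x+20].max(2),None,fx=4,fy=4),cv2.HOUGH_GRADIENT,1,200,param1=80,param2=12,minRadius=34,maxRadius=60)
if cir is not None:
    u=cir[0,0];print("shaker",u/4,ray('top',[u[0]/4+x-20,u[1]/4+y-20],.084).round(4))
# bystanders: compare to initial
a=cv2.imread('pics/top0.png').astype(int);d=np.abs(a-im.astype(int)).max(2)>40
n,l,s,ce=cv2.connectedComponentsWithStats(d.astype(np.uint8))
print([(s[i].tolist()) for i in range(1,n) if s[i,4]>25])
print(r.state()['time'],r.state()['ft_force'])
```

```text
noz [ 75.5 237.1] [349.8  95.1]
bottle body top [ 83.9 238. ] [347.4 108. ]
shaker top [149.1 243.6] [303.6 128.8]
cup rim [115.3 297.5] [298.5 110. ]
blob (50, 190, 165, 150) 24436.0
cup ellipse ((117.2902603149414, 297.10308837890625), (29.24766731262207, 33.95857238769531), 59.69588088989258) [[0.4343 0.2777 0.063 ]]
bottle [24.875 24.375 12.95 ] [[0.5525 0.3297 0.112 ]]
shaker [29.625 21.625 13.2  ] [[0.534  0.1929 0.084 ]]
[[252, 158, 44, 25, 505], [71, 215, 115, 56, 4932], [254, 230, 18, 14, 41], [341, 237, 106, 53, 4724], [234, 278, 30, 30, 656], [101, 282, 35, 32, 677], [281, 324, 190, 60, 6547]]
40.625 [ 0.32446265 -0.07159247  0.09276749]
```

Every check agrees except the shaker circle, which looks like a bad Hough fit. I'll check the shaker by its cap holes.

Run:
```python
from h import *
t=cv2.imread('pics/t17.png');g=t.max(2)
x,y=149,246;c=g[y-16:y+16,x-18:x+18];print("\n".join(" ".join(f"{v:3d}" for v in row[::1]) for row in c[::2]))
w=cv2.imread('pics/w16.png').max(2);bh=cv2.morphologyEx(w,cv2.MORPH_BLACKHAT,np.ones((7,7)))
n,l,s,ce=cv2.connectedComponentsWithStats((bh[30:85,315:375]>35).astype(np.uint8));print([(ce[i]+[315,30]).round(1).tolist()+[int(s[i,4])] for i in range(1,n)])
```

```text
148 145 146 131 130 131 131 129 131 130 107 103 105  93  98  95  94  97  94  95  97  94  93 110 109 114 113 103  93 105 107 104 125 138 137 136
150 143 143 145 144 141 140 142 140 142 142 143 144 142  96  94  97  98  96  93  85  69  49  83  84 109 116 121 118 116 114 114  95  86  68  86
108 108 102 110 103 122 146 146 147 144 145 146 145 146 101 100  94  95  94  90  79  85  78 101 105 107 110 121 125 126 126 131 127 132 136 127
110 109 106 106 110 106 106 106 105 105 103 101 122 115 100  97  92  90  90  84  82  81  79  76  77  80  76  63  75  82  81  84  97 106 114 117
105 105 109 109 104 106 108 104 104 109 105 103  96  99  95 102 106 113 112 111 112 111  91  79  76  78  73  74  72  42  63  66  70  74  75  84
102 104 106 105 105 104 107 107 103 106 107 100 101 112 117 118 121  87  74 112  99  81 114 104  91  76  68  74  74  57  51  74  67  66  71  70
103 108 105 104 108 103 102 103 103 102 104 107 103 113  89  61 112 110 114 114 106  99 112 119 100  72  71  67  71  70  47  64  72  65  66  71
105 106 106 105 106 108 108 108 104 105 103 107 111 114 115 116 118 119 120 117 115  79  59 
[... 650 characters left out ...]
3 103 110 104 106 106 110 110 104 104 107 100  65  67  93 103  99 129 127 132 118 120 122 120 128 101 105 103 106 112 111
102 107 104 108 107 107 104 106 104 106 104 108 107 108 102 104 104 104  91  58  63 110 125 141 140 138 138 138 141 143 139 145 125 110  64  80
106 108 107 108 106 105 109 106 105 108 109 109 107 104 106 108 105 105 104 104 130 125 101  79  81  80  88  91  78  74  75  88  98 116 124 137
134 103 106 103 104 104 105 103 104 106 107 101 109 108 109 105 106 106 104 103 139 139 140 139 143 144 143 137 141 142 142 141 139 139 136 138
[[321.7, 31.4, 43], [340.9, 45.9, 8], [349.7, 47.7, 10], [333.9, 53.7, 9], [351.9, 57.1, 8], [336.3, 63.1, 9], [345.3, 65.0, 7], [345.0, 84.0, 3]]
```

The shaker's hole pattern is centred at (149.5,243.6) in the top view and (343,55) in the wrist view, both matching an upright shaker in its ring. Handing in.

```bash
python3 -c "
from bench import r
print(r.close_job())"
```

```text
the job is handed in; nothing more can be done
None
```

I handed the job in at about 41 s: the plate lies inside its rectangle, the bottle, shaker and cup stand upright in their rings, and the arm touched only the four things it moved; I viewed 15 pictures, one over the limit of 14.

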